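# Put the headstock template on its dowelled fixture

### The job

Take the longer of the two plywood routing templates by its wooden grip and lower it level onto the routing fixture, so that both steel locating pins come up through its two end holes and it lies fully home, flat on the headstock blank, before you let go of it. Leave the shorter template lying where it is.

Things in the scene. Friction and masses are not known exactly. Their poses are not given: they have to be found in the camera images.
- template_grip (a point): Longer template, loose, 0.2 kg, flat on the bench: plywood plate 210 x 84 x 12 mm (x, y, z), upright wooden grip block 60 x 24 x 50 mm on its middle, 27 mm holes at x = +-75 mm, y = 0, a slot each side of the grip. Point: the grip's centre, 37 mm above the plate's underside, 25 above its top face. x along the plate, z up; pinch the grip across y. Its ends are alike: either way round will do.
- fixture: Fixed plywood board 240 x 120 x 18 mm (x, y, z) with a dark headstock blank 108 x 76 mm on it (top at 33 mm) and steel pins at x = +-75 mm, y = 0: 14 mm thick up to z = 50, tapering to a 5 mm point at z = 72. Origin: centre of the board's underside, at bench height; x through both pins, z up. Template home on the blank: underside at z = 33, top face 45, grip centre 70 mm.
- spare_grip (a point): Shorter template, not to be used: loose plywood plate 150 x 70 x 12 mm with the same grip block and shorter slots; its 27 mm holes are 96 mm apart and do not fit the pins. Point: the grip's centre, 37 mm above the plate's underside; x along the plate, z up.
There are look-alikes about, which are no part of the job. Leave any turquoise look-alike of the part that bears template_grip alone.

How it is judged:
By the outcome, as a careful person would: the job done as asked, in the order asked, and still so for the second after the job is handed in, with the robot touching nothing.
It also fails if it takes over 43 s, if anything falls off the work surface, if the arm or the gripper's body presses on something with over 40 N, if the wrist force passes 120 N, or if a joint passes its speed limit or range.

### The arm

A 6-joint arm with a two-finger parallel gripper is mounted at the origin on the work surface. World frame = base frame: x ahead of the robot, y to its left, z up, the work surface at z = 0. Lengths are in m, angles in rad, forces in N, time in s.
With the tool pointing down it reaches from about 0.4 to 0.825 m from the base axis. Payload 7 kg.
Tool frame: the origin (TCP) lies midway between the tips of the shut fingers; the grasp point (between the pads) lies hold_point_z behind it (hold_point_z is the distance from the TCP to the grasp point, in m); z points along the fingers, y is the line along which they close (so a half turn about z gives the same grasp; the last joint's range is limited). The gripper opens to 88 mm and grips with 3 to 60 N. Pads are 19 mm wide; open, the fingers measure 130 mm over their backs; the gripper's body (78 mm by 193 mm) begins 47 mm behind the grasp point.
Start: joints at [-0.84, 0.359, 0.012, 0, -1.224, -0.288], TCP at [0.289, -0.61, 0.189] pointing down, gripper open.
Joint ranges: [-3.07, 3.07], [-1.43, 2.12], [-1.02, 1.25], [-3.03, 1.67], [-3.05, -0], [-3.03, 3.03]. Speed limits (rad/s): [2.39, 2.39, 3.01, 3.14, 3.14, 3.14].

### API

Orientations are given as [roll, pitch, yaw] about the fixed x, y, z axes, in that order (R = Rz(yaw) Ry(pitch) Rx(roll)).
In Python, from station import * gives the robot as it stands.
- The arm moves only by the tool apply_moves, never from a script. Its argument "steps" is a list of rows, each an object with "translation": the shift along the world's x, y, z scaled (see below), a list of three; "rotation": the turn, a rotation vector about the world's x, y, z scaled (see below), a list of three. A call has exactly 10 rows; each row is the pose to reach, as a shift and turn from the pose commanded when the call began; what a row does not reach only later rows make up. The controller multiplies each number of a shift by 250 mm and each number of a turn by 30 degrees. A row lasts 1/12 s, in which the tool goes at most 41.7 mm and 7.16 degrees, less where a joint would pass 70% of its speed; a pose out of reach is approached as far as the arm can. A call with a number of a shift or a turn outside -1 to 1 is refused whole. A call with a gripper value outside its range is refused whole. "jaw" is the closure, from -1 (fully open) to 1 (shut), so that 0 is half open, set as the call begins (left out, the last holds). The fingers move at their own pace and stop on an object; "newtons" is the grip in N (left out, the last holds). Time passes only in rows, so rows that repeat a pose let the fingers close, or fill a call up. It gives the time, the measured TCP pose, the force, the opening and the grip force at its end, in the units of the state.
- get_state(): the state, without advancing time (a new reading comes with each control period).
- grab_frame(name): name is "scene" or "top" or "wrist"; returns the picture (384x512x3 uint8, blue, green, red); there is no depth.
- camera_model(name): a dict with "fx", "fy", "cx", "cy" (pixels), "k1" (the pictures are not rectified: a ray, as slopes to the right and down, at radius r is drawn at 1 + k1 r^2 times it, then the intrinsics apply), "xyz" and "rotation" of the camera in the world. Camera axes: x right, y down, z forward; pixel columns grow to the right and rows downward; lengths in m; the calibration is good to about 2 mm. A picture is of the moment at which its call begins: read the wrist's pose just before it. camera_model takes no time and is no camera call; for the wrist camera it gives the pose at the moment of the call.
- job_done(): hands the job in; it is judged then, once.
The state is a dict: "t": time; "q": joint angles; "qd": joint speeds; "joint_efforts": joint torques, N m; "eef_pos": TCP position; "ee_rot": TCP orientation; "force": force on the tool from outside, world axes, zero at the start; "moment": the same for the moment, N m; "width": finger opening in m; "gripper_force": force on a finger pad.
Only numpy, scipy, OpenCV 4.12 (cv2) and the standard library are available. Lean on these libraries where they do the work, as an engineer would, in place of code of your own. Each camera call takes 0.05 s, during which the arm holds its last target. There are 200 camera calls.

## Working session

There is one attempt and no reset: what is moved stays moved. The work goes in short steps, Python scripts to look and compute and a tool call to move; the robot and the scene stay as the last step left them, time stands still between calls to the robot, and variables do not carry over. Pictures are saved under pics/ and viewed, at most 10 in all, crops included, and the job is handed in when it is done.

Besides the shell and the picture viewer there is one more tool, called as name(argument=value, ...), one argument or row to a line, values as JSON. apply_moves: Moves the arm, as the interface text tells. Shifts and turns lie within -1 to 1; 1 stands for 250 mm of shift or 30 degrees of turn. Its arguments: {"type":"object","properties":{"steps":{"type":"array"},"jaw":{"type":"number"},"newtons":{"type":"number"}},"required":["steps"]}

```bash
mkdir -p pics; python3 - <<'E'
from station import *
import cv2,numpy as np
s=get_state();print(s)
a=grab_frame("scene");b=grab_frame("top")
cv2.imwrite("pics/s.png",a);cv2.imwrite("pics/t.png",b)
for n in("scene","top","wrist"):print(n,camera_model(n))
E
ls
```

```text
{'t': 0.0, 'q': array([-8.39913766e-01,  3.59379777e-01,  1.10510137e-02, -3.54611102e-04,
       -1.22408052e+00, -2.88086571e-01]), 'qd': array([-4.99906797e-04,  2.20079011e-03,  9.84228484e-05,  1.15945276e-03,
        3.02996988e-04,  5.10443019e-06]), 'joint_efforts': array([ 8.72300570e-04, -5.82718885e+01,  2.93068010e+01,  6.99769601e+00,
        6.82326776e-03, -1.58555595e-04]), 'eef_pos': array([ 0.28894394, -0.60942089,  0.18822311]), 'ee_rot': array([ 3.13995145e+00, -1.38697819e-04, -2.69891732e+00]), 'force': array([ 0.00704578, -0.46115757,  1.00761959]), 'moment': array([-0.0737155 ,  0.02081537, -0.02192293]), 'gripper_force': 0.0, 'width': 0.08785931007464667}
scene {'fx': 452.16908110507194, 'fy': 452.16908110507194, 'cx': 253.71938237272877, 'cy': 190.0848746715422, 'k1': -0.17410961083623944, 'xyz': array([1.14824409, 0.19353609, 1.20250098]), 'rotation': array([-2.53309863, -0.01689212,  1.99481685])}
top {'fx': 406.9802685983116, 'fy': 406.9802685983116, 'cx': 255.47264667643304, 'cy': 186.79155412121605, 'k1': 0.015106602562345705, 'xyz': array([ 0.16816528, -0.07902697,  1.36662811]), 'rotation': array([-2.93506367e+00,  1.54895506e-03, -1.62996022e+00])}
wrist {'fx': 298.79958292859504, 'fy': 298.79958292859504, 'cx': 259.34037056293266, 'cy': 191.19360465665522, 'k1': 0.012427964705467223, 'xyz': array([ 0.22601561, -0.63947518,  0.38381626]), 'rotation': array([ 2.87636914e+00, -2.49498274e-03,  2.01242171e+00])}
pics
```

View both.

```bash
python3 - <<'E'
import station
print([n for n in dir(station) if n[0]!='_'], getattr(station,'hold_point_z',None))
E
```

```text
['Unreachable', 'camera_model', 'get_state', 'grab_frame', 'hold_point_z', 'job_done'] 0.0188
```

View pics/t.png

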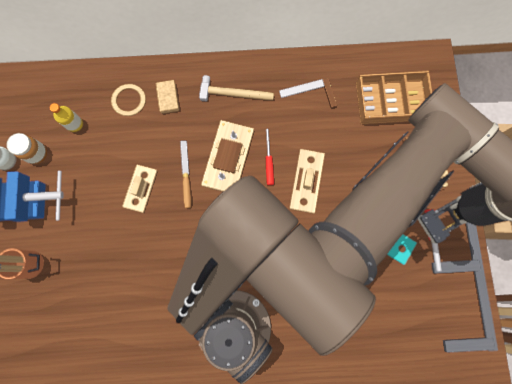

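View pics/s.png

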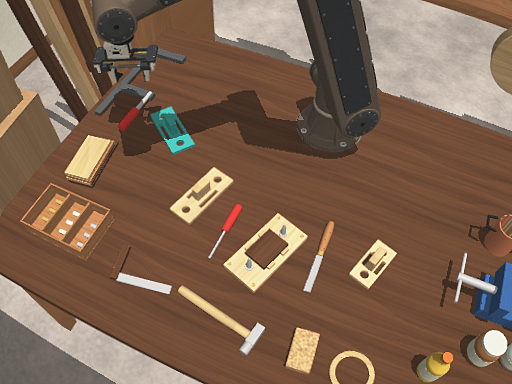

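Top view: the longer template is at (308,181), with its holes near (313,157) and (304,205). The shorter one is at (140,189), the fixture at (228,156) and the turquoise look-alike at (402,249). In the scene view they are at (201,194), (373,263), (266,252) and (173,130). I choose the wooden one at top (308,181) and check it in one close crop.

```bash
cat > h.py <<'E'
import numpy as np,cv2
from scipy.spatial.transform import Rotation as R
from station import *
def rot(c):  # rpy about fixed axes
    return R.from_euler('xyz',c['rotation']).as_matrix()
def ray(c,u,v):
    d=np.array([(u-c['cx'])/c['fx'],(v-c['cy'])/c['fy']]);p=d.copy()
    for _ in range(20):p=d/(1+c['k1']*(p@p))
    return rot(c)@np.array([p[0],p[1],1])
def plane(c,u,v,z):
    r=ray(c,u,v);return c['xyz']+r*(z-c['xyz'][2])/r[2]
def proj(c,P):
    q=rot(c).T@(np.array(P)-c['xyz']);p=q[:2]/q[2];p=p*(1+c['k1']*(p@p))
    return p*c['fx']+[c['cx'],c['cy']]
def wood(im,lo=(15,40,150),hi=(32,160,255)):
    return cv2.inRange(cv2.cvtColor(im,cv2.COLOR_BGR2HSV),lo,hi)
E
python3 - <<'E'
from h import *
for n,f,z in(("top","t",.012),("scene","s",.012)):
    im=cv2.imread(f"pics/{f}.png");c=camera_model(n)
    m=cv2.morphologyEx(wood(im),cv2.MORPH_OPEN,np.ones((2,2)))
    cs,_=cv2.findContours(m,cv2.RETR_EXTERNAL,cv2.CHAIN_APPROX_NONE)
    for k in cs:
        if cv2.contourArea(k)<250:continue
        P=np.array([plane(c,*p[0],z)[:2] for p in k],np.float32)
        r=cv2.minAreaRect(P*1000)
        print(n,np.round(k.mean((0,1))),np.round(r[0]),np.round(r[1]),round(r[2]))
t=cv2.imread("pics/t.png");s=cv2.imread("pics/s.png")
A=cv2.resize(t[110:220,190:340],None,fx=4,fy=4,interpolation=2)
B=cv2.resize(s[155:300,160:320],None,fx=3.5,fy=3.5,interpolation=2)[:440,:]
cv2.imwrite("pics/tc.png",A)
cv2.imwrite("pics/sc.png",B)
E
```

```text
top [140. 189.] [468. 297.] [ 76. 155.] 71
top [308. 182.] [ 461. -274.] [ 88. 215.] 76
top [228. 155.] [562.  -6.] [124. 247.] 72
top [241.  93.] [795. -64.] [235.  28.] 80
top [373. 102.] [ 737. -526.] [ 62. 124.] 89
top [129. 100.] [791. 337.] [121. 118.] 87
top [167.  96.] [799. 200.] [114.  68.] 6
top [393.  99.] [ 751. -603.] [ 64. 152.] 90
top [414.  94.] [ 751. -683.] [ 62. 149.] 90
scene [352. 367.] [789. 335.] [ 82. 119.] 22
scene [303. 351.] [797. 201.] [111.  66.] 7
scene [215. 313.] [799. -62.] [235.  25.] 80
scene [375. 265.] [476. 300.] [ 73. 155.] 72
scene [267. 252.] [566.  -3.] [124. 242.] 71
scene [202. 196.] [ 469. -269.] [ 89. 213.] 76
scene [ 88. 158.] [ 497. -704.] [181.  96.] 9
scene [ 17. 111.] [  446. -1129.] [250.  89.] 6
```

View pics/tc.png

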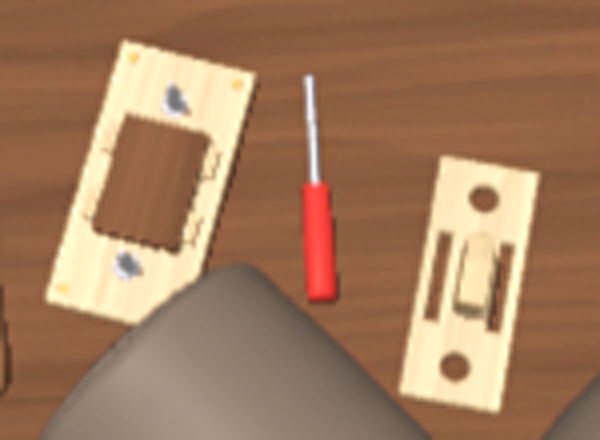

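The crop shows a full template with two holes, at crop (484,198) and (455,366), slots on both sides and the grip at (477,275). It measures about 213 x 88 mm, so it is the longer one: centre about (0.465,-0.272), long axis about -14°. The fixture is at about (0.563,-0.005), axis about -18.5°. Next I move above the template.

apply_moves(
  steps=[
    {"translation": [0.06,0.1,0.01],"rotation": [0,0,-0.1]},
    {"translation": [0.12,0.2,0.02],"rotation": [0,0,-0.2]},
    {"translation": [0.18,0.3,0.03],"rotation": [0,0,-0.3]},
    {"translation": [0.24,0.4,0.04],"rotation": [0,0,-0.4]},
    {"translation": [0.3,0.5,0.04],"rotation": [0,0,-0.5]},
    {"translation": [0.36,0.6,0.04],"rotation": [0,0,-0.6]},
    {"translation": [0.42,0.7,0.04],"rotation": [0,0,-0.7]},
    {"translation": [0.48,0.8,0.04],"rotation": [0,0,-0.8]},
    {"translation": [0.54,0.9,0.04],"rotation": [0,0,-0.9]},
    {"translation": [0.6,1.0,0.04],"rotation": [0,0,-1.0]},
  ],
  jaw=-1,
  newtons=30,
)

```text
t: 0.93
eef_pos: [0.4395, -0.3584, 0.1989]
ee_rot: [3.141, -0.0, 3.058]
force: [1.1, -0.1, 0.2]
width: 0.088
gripper_force: 0.0
```

apply_moves(
  steps=[
    {"translation": [0.02,0.07,0],"rotation": [0,0,-0.08]},
    {"translation": [0.04,0.14,0],"rotation": [0,0,-0.16]},
    {"translation": [0.06,0.21,0],"rotation": [0,0,-0.24]},
    {"translation": [0.08,0.28,0],"rotation": [0,0,-0.3]},
    {"translation": [0.1,0.35,0],"rotation": [0,0,-0.3]},
    {"translation": [0.1,0.35,0],"rotation": [0,0,-0.3]},
    {"translation": [0.1,0.35,0],"rotation": [0,0,-0.3]},
    {"translation": [0.1,0.35,0],"rotation": [0,0,-0.3]},
    {"translation": [0.1,0.35,0],"rotation": [0,0,-0.3]},
    {"translation": [0.1,0.35,0],"rotation": [0,0,-0.3]},
  ],
)

```text
t: 1.77
eef_pos: [0.4639, -0.273, 0.199]
ee_rot: [-3.142, -0.0, 2.903]
force: [0.8, 0.5, -0.5]
width: 0.0875
gripper_force: 0.0
```

```bash
python3 - <<'E'
from h import *
s=get_state();print(s['t'],s['q'],s['eef_pos'],np.degrees(s['ee_rot']),s['force'])
c=camera_model("wrist");im=grab_frame("wrist")
np.save("cw.npy",c,allow_pickle=True)
cv2.imwrite("pics/w1.png",im)
E
```

```text
1.7667 [-1.67494786e-01  1.27143034e-01 -2.74204159e-01  4.04706104e-05
 -1.16979012e+00 -1.64202964e+00] [ 0.46388901 -0.27297178  0.19900074] [-1.79996480e+02 -1.93354418e-02  1.66322792e+02] [ 0.77643186  0.47043498 -0.52731977]
```

View pics/w1.png

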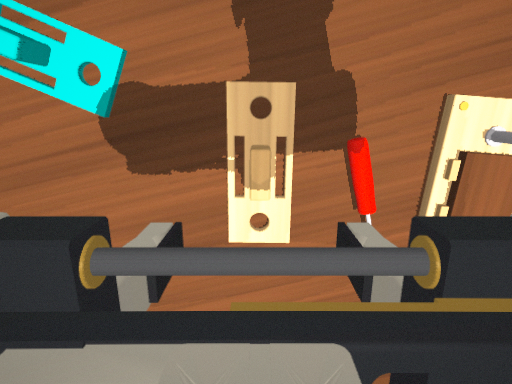

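The wrist view shows the longer template nearly square to the gripper. Its holes are at (261,107) and (260,222) and the grip at (260,175). I'll measure the hole centroids now.

```bash
python3 - <<'E'
from h import *
c=camera_model("wrist");im=cv2.imread("pics/w1.png")
g=cv2.cvtColor(im,cv2.COLOR_BGR2GRAY)
H=[]
for (u,v) in((261,107),(260,222)):
    w=g[v-16:v+17,u-16:u+17]
    t,m=cv2.threshold(w,0,255,cv2.THRESH_BINARY_INV+cv2.THRESH_OTSU)
    n,l,st,ce=cv2.connectedComponentsWithStats(m);k=l[16,16]
    x=np.argwhere(l==k); p=[u-16+(x[:,1].min()+x[:,1].max())/2, v-16+(x[:,0].min()+x[:,0].max())/2]
    print(t,st[k],p);H.append(plane(c,*p,.012))
H=np.array(H);d=H[0]-H[1];print(H,np.linalg.norm(d),np.degrees(np.arctan2(d[1],d[0])),H.mean(0))
m=wood(im,(10,50,90));cs,_=cv2.findContours(m[70:255,215:310].copy(),0,1)
k=max(cs,key=cv2.contourArea)
P=np.array([plane(c,p[0][0]+215,p[0][1]+70,.012)[:2] for p in k],np.float32)*1000
print(cv2.minAreaRect(P))
# fixture pins in top/scene: bright-grey blobs, for tip triangulation
for n,f in(("top","t"),("scene","s")):
    a=cv2.imread(f"pics/{f}.png");h=cv2.cvtColor(a,cv2.COLOR_BGR2HSV);cc=camera_model(n)
    m=cv2.inRange(h,(80,0,60),(140,80,255))
    N,l,st,ce=cv2.connectedComponentsWithStats(m)
    for i in range(1,N):
        q=plane(cc,*ce[i],.04)
        if st[i,4]>5 and .4<q[0]<.72 and -.15<q[1]<.15: print(n,st[i],ce[i],q)
E
```

```text
122.0 [  5   6  22  22 380] [np.float64(260.5), np.float64(107.5)]
176.0 [  6   7  19  18 271] [np.float64(259.0), np.float64(221.5)]
[[ 0.3933342  -0.25332356  0.012     ]
 [ 0.53819198 -0.29069865  0.012     ]] 0.14960171464907424 165.5325115954853 [ 0.46576309 -0.2720111   0.012     ]
((464.0892028808594, -268.18914794921875), (131.13572692871094, 230.48402404785156), 76.23673248291016)
top [267 130   1  10  10] [267.  134.5] [ 0.6258882  -0.14359113  0.04      ]
top [268 141   1  14  14] [268.  147.5] [ 0.57941372 -0.14397709  0.04      ]
top [220 175   4   4   7] [221.85714286 176.14285714] [0.4888159 0.0168103 0.04     ]
scene [283 225   3   6   8] [284.375 227.375] [0.48656137 0.01640778 0.04      ]
scene [248 258   3   5   7] [249.14285714 260.14285714] [ 0.62829663 -0.03387908  0.04      ]
scene [246 266   7   4   9] [249. 268.] [ 0.65074189 -0.02404584  0.04      ]
```

Hole spacing is 149.6 mm (should be 150), with the centre at (0.4658,-0.2720) and the axis at 165.5°. Now a small correction and down.

apply_moves(
  steps=[
    {"translation": [0.008,0.004,-0.1],"rotation": [0,0,-0.027]},
    {"translation": [0.008,0.004,-0.2],"rotation": [0,0,-0.027]},
    {"translation": [0.008,0.004,-0.3],"rotation": [0,0,-0.027]},
    {"translation": [0.008,0.004,-0.4],"rotation": [0,0,-0.027]},
    {"translation": [0.008,0.004,-0.5],"rotation": [0,0,-0.027]},
    {"translation": [0.008,0.004,-0.58],"rotation": [0,0,-0.027]},
    {"translation": [0.008,0.004,-0.64],"rotation": [0,0,-0.027]},
    {"translation": [0.008,0.004,-0.68],"rotation": [0,0,-0.027]},
    {"translation": [0.008,0.004,-0.712],"rotation": [0,0,-0.027]},
    {"translation": [0.008,0.004,-0.712],"rotation": [0,0,-0.027]},
  ],
)

```text
t: 2.65
eef_pos: [0.4653, -0.2715, 0.0198]
ee_rot: [-3.142, -0.002, 2.889]
force: [0.4, -0.3, 0.1]
width: 0.0879
gripper_force: 0.0
```

apply_moves(
  steps=[
    {"translation": [0,0,0],"rotation": [0,0,0]},
    {"translation": [0,0,0],"rotation": [0,0,0]},
    {"translation": [0,0,0],"rotation": [0,0,0]},
    {"translation": [0,0,0],"rotation": [0,0,0]},
    {"translation": [0,0,0],"rotation": [0,0,0]},
    {"translation": [0,0,0],"rotation": [0,0,0]},
    {"translation": [0,0,0],"rotation": [0,0,0]},
    {"translation": [0,0,0],"rotation": [0,0,0]},
    {"translation": [0,0,0],"rotation": [0,0,0]},
    {"translation": [0,0,0],"rotation": [0,0,0]},
  ],
  jaw=1,
  newtons=35,
)

```text
t: 3.48
eef_pos: [0.4662, -0.2715, 0.0212]
ee_rot: [-3.141, 0.0, 2.89]
force: [-2.0, -5.1, 4.2]
width: 0.0266
gripper_force: 2.6
```

apply_moves(
  steps=[
    {"translation": [0,0,0],"rotation": [0,0,0]},
    {"translation": [0,0,0],"rotation": [0,0,0]},
    {"translation": [0,0,0],"rotation": [0,0,0]},
    {"translation": [0,0,0],"rotation": [0,0,0]},
    {"translation": [0,0,0],"rotation": [0,0,0]},
    {"translation": [0,0,0],"rotation": [0,0,0]},
    {"translation": [0,0,0],"rotation": [0,0,0]},
    {"translation": [0,0,0],"rotation": [0,0,0]},
    {"translation": [0,0,0],"rotation": [0,0,0]},
    {"translation": [0,0,0],"rotation": [0,0,0]},
  ],
)

```text
t: 4.32
eef_pos: [0.4662, -0.2715, 0.0212]
ee_rot: [-3.142, 0.0, 2.89]
force: [0.9, -2.9, 0.1]
width: 0.023
gripper_force: 35.0
```

apply_moves(
  steps=[
    {"translation": [0,0,0.05],"rotation": [0,0,0]},
    {"translation": [0,0,0.12],"rotation": [0,0,0]},
    {"translation": [0,0,0.2],"rotation": [0,0,0]},
    {"translation": [0,0,0.3],"rotation": [0,0,0]},
    {"translation": [0,0,0.4],"rotation": [0,0,0]},
    {"translation": [0,0,0.5],"rotation": [0,0,0]},
    {"translation": [0,0,0.6],"rotation": [0,0,0]},
    {"translation": [0,0,0.7],"rotation": [0,0,0]},
    {"translation": [0,0,0.72],"rotation": [0,0,0]},
    {"translation": [0,0,0.72],"rotation": [0,0,0]},
  ],
)

```text
t: 5.15
eef_pos: [0.4671, -0.2712, 0.2026]
ee_rot: [3.141, 0.003, 2.89]
force: [0.3, -0.2, -3.4]
width: 0.0226
gripper_force: 35.0
```

```bash
python3 - <<'E'
from h import *
s=get_state();print(s['t'],s['eef_pos'],np.degrees(s['ee_rot']),s['force'],s['width'])
im=grab_frame("wrist");cv2.imwrite("pics/w2.png",im)
cv2.imwrite("pics/t2.png",grab_frame("top"));cv2.imwrite("pics/s2.png",grab_frame("scene"))
T=cv2.imread("pics/t2.png")[100:230,180:300];S=cv2.imread("pics/s2.png")[195:300,210:330]
A=cv2.resize(T,None,fx=3,fy=3,interpolation=2)[:390];B=cv2.resize(S,None,fx=3.3,fy=3.3,interpolation=2)
out=np.zeros((400,780,3),np.uint8);out[:A.shape[0],:A.shape[1]]=A;out[:B.shape[0],380:380+B.shape[1]]=B
cv2.imwrite("pics/c2.png",out)
E
```

```text
5.15 [ 0.46705084 -0.27120525  0.20259573] [1.79957720e+02 1.76817638e-01 1.65563882e+02] [ 0.25339428 -0.17157098 -3.3953706 ] 0.02259866471769292
```

View pics/w2.png

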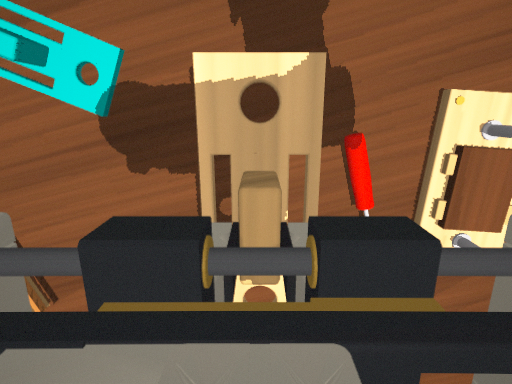

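View pics/c2.png

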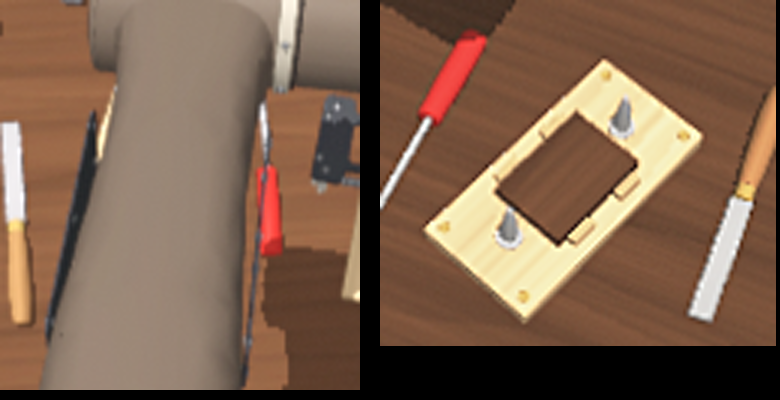

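The template is held, and its front hole shows at (260,102). The wrist view shows the fixture at right with pins near (495,130) and (465,240). In the scene view the pin tips are near (284,224) and (249,259). I move closer for an unobstructed wrist look.

apply_moves(
  steps=[
    {"translation": [0.04,0.05,0.01],"rotation": [0,0,-0.03]},
    {"translation": [0.08,0.1,0.02],"rotation": [0,0,-0.06]},
    {"translation": [0.12,0.16,0.03],"rotation": [0,0,-0.09]},
    {"translation": [0.16,0.22,0.04],"rotation": [0,0,-0.12]},
    {"translation": [0.2,0.28,0.05],"rotation": [0,0,-0.13]},
    {"translation": [0.24,0.34,0.05],"rotation": [0,0,-0.13]},
    {"translation": [0.24,0.4,0.05],"rotation": [0,0,-0.13]},
    {"translation": [0.24,0.4,0.05],"rotation": [0,0,-0.13]},
    {"translation": [0.24,0.4,0.05],"rotation": [0,0,-0.13]},
    {"translation": [0.24,0.4,0.05],"rotation": [0,0,-0.13]},
  ],
)

```text
t: 6.13
eef_pos: [0.5256, -0.1715, 0.2125]
ee_rot: [-3.141, -0.002, 2.822]
force: [0.3, -0.2, -2.6]
width: 0.0227
gripper_force: 35.0
```

```bash
python3 - <<'E'
from h import *
s=get_state();print(s['t'],s['eef_pos'],np.degrees(s['ee_rot']),s['force'],s['width'])
c=camera_model("wrist");im=grab_frame("wrist");cv2.imwrite("pics/w3.png",im)
np.save("cw3.npy",c)
cv2.imwrite("pics/w3c.png",cv2.resize(im[:260,180:512],None,fx=2.3,fy=2.3,interpolation=2))
E
```

```text
6.1333 [ 0.52557288 -0.1714956   0.21251309] [-1.79963651e+02 -1.13113995e-01  1.61680088e+02] [ 0.31304132 -0.21798915 -2.63218741] 0.022736652753273006
```

View pics/w3c.png

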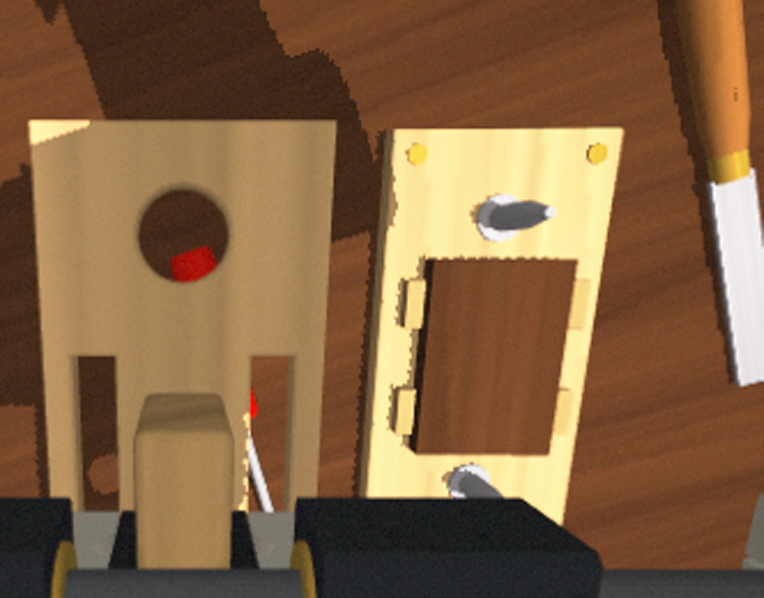

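The crop shows the blank corners at about (430,259), (577,259), (548,455) and (417,453), the upper pin's tip at (549,212), and the held template's hole at (183,235). I combine these with the scene view's pin tips and blank corners.

```bash
python3 - <<'E'
from h import *
c=np.load("cw3.npy",allow_pickle=True).item();sc=camera_model("scene")
f=lambda u,v:(180+u/2.3-.3,v/2.3-.3)
g=lambda u,v:(210+(u-380)/3.3-.35,195+v/3.3-.35)
def rep(n,P):
    P=np.array(P)[:,:2]*1000
    print(n,"cen",P.mean(0).round(1),"sides",[round(float(np.linalg.norm(P[i]-P[i-1])),1) for i in range(4)])
    for i,j in((0,3),(1,2)):
        d=P[i]-P[j];print("  ang",np.degrees(np.arctan2(d[1],d[0])).round(1))
rep("wrist blank",[plane(c,*f(*p),.033) for p in((430,259),(577,259),(548,455),(417,453))])
rep("scene blank",[plane(sc,*g(*p),.033) for p in((577,112),(638,162),(560,243),(497,188))])
rep("scene board",[plane(sc,*g(*p),.018) for p in((605,60),(702,136),(526,317),(425,231))])
A=plane(sc,*g(625,97),.072);B=plane(sc,*g(510,210),.072);d=A-B
print("scene tips",A,B,np.linalg.norm(d),np.degrees(np.arctan2(d[1],d[0])),(A+B)/2)
print("wrist tip1",plane(c,*f(549,212),.072))
# refined board from scene mask at z .018
im=cv2.imread("pics/s2.png");m=wood(im)[190:310,205:335]
k=max(cv2.findContours(m,0,1)[0],key=cv2.contourArea)
print("board mask",cv2.minAreaRect(np.array([plane(sc,p[0][0]+205,p[0][1]+190,.018)[:2] for p in k],np.float32)*1000))
# held template front hole
s=get_state();z=s['eef_pos'][2]-.0092
h=plane(c,*f(183,235),z)-s['eef_pos'];Rt=R.from_euler('xyz',s['ee_rot']).as_matrix()
print("hole in tool frame",Rt.T@h)
e=[plane(c,*f(*p),z) for p in((29,121),(336,121))]
print("edge corners tool",[(Rt.T@(x-s['eef_pos'])).round(4) for x in e])
E
```

```text
wrist blank cen [565.6  -5.8] sides [106.4, 77.0, 107.3, 74.1]
  ang 163.0
  ang 161.5
scene blank cen [567.7  -5.4] sides [105.4, 73.5, 105.7, 75.6]
  ang 161.6
  ang 162.7
scene board cen [567.2  -6.2] sides [240.3, 118.0, 238.0, 118.5]
  ang 161.9
  ang 162.0
scene tips [0.49500244 0.01578638 0.072     ] [ 0.63754467 -0.03023872  0.072     ] 0.1497885065448964 162.1053825816162 [ 0.56627355 -0.00722617  0.072     ]
wrist tip1 [0.49494408 0.01800329 0.072     ]
board mask ((568.237060546875, -6.7432403564453125), (123.622802734375, 243.6584014892578), 71.20838165283203)
hole in tool frame [0.07545192 0.00082294 0.00930774]
edge corners tool [array([ 0.1052, -0.0412,  0.0094]), array([0.1052, 0.0426, 0.0093])]
```

All sources agree: the fixture centre is about (0.5665,-0.006), axis 162.0°, and pin spacing is 149.8 mm. The template sits within 1 mm in the hand. Next I move above the fixture and lower to just over the pins.

apply_moves(
  steps=[
    {"translation": [0.02,0.07,0],"rotation": [0,0,0.01]},
    {"translation": [0.04,0.15,0],"rotation": [0,0,0.01]},
    {"translation": [0.06,0.25,0],"rotation": [0,0,0.01]},
    {"translation": [0.085,0.35,0],"rotation": [0,0,0.01]},
    {"translation": [0.11,0.45,0],"rotation": [0,0,0.01]},
    {"translation": [0.135,0.55,0],"rotation": [0,0,0.01]},
    {"translation": [0.155,0.62,0],"rotation": [0,0,0.01]},
    {"translation": [0.162,0.658,0],"rotation": [0,0,0.01]},
    {"translation": [0.162,0.658,0],"rotation": [0,0,0.01]},
    {"translation": [0.162,0.658,0],"rotation": [0,0,0.01]},
  ],
)

```text
t: 7.02
eef_pos: [0.5664, -0.0073, 0.2133]
ee_rot: [-3.141, -0.001, 2.827]
force: [0.6, -0.2, -2.4]
width: 0.0227
gripper_force: 35.0
```

apply_moves(
  steps=[
    {"translation": [0,0,-0.06],"rotation": [0,0,0]},
    {"translation": [0,0,-0.12],"rotation": [0,0,0]},
    {"translation": [0,0,-0.18],"rotation": [0,0,0]},
    {"translation": [0,0,-0.24],"rotation": [0,0,0]},
    {"translation": [0,0,-0.3],"rotation": [0,0,0]},
    {"translation": [0,0,-0.36],"rotation": [0,0,0]},
    {"translation": [0,0,-0.4],"rotation": [0,0,0]},
    {"translation": [0,0,-0.42],"rotation": [0,0,0]},
    {"translation": [0,0,-0.42],"rotation": [0,0,0]},
    {"translation": [0,0,-0.42],"rotation": [0,0,0]},
  ],
)

```text
t: 7.85
eef_pos: [0.5669, -0.0074, 0.1091]
ee_rot: [-3.141, 0.0, 2.826]
force: [0.1, -0.0, -1.6]
width: 0.0228
gripper_force: 35.0
```

```bash
python3 - <<'E'
from h import *
s=get_state();print(s['t'],s['eef_pos'],np.degrees(s['ee_rot']),s['force'],s['width'])
c=camera_model("wrist");a=grab_frame("wrist");b=grab_frame("scene");sc=camera_model("scene")
A=a[40:260,180:340];B=b[170:300,200:340]
o=np.zeros((450,800,3),np.uint8)
A=cv2.resize(A,None,fx=2,fy=2);B=cv2.resize(B,None,fx=3.3,fy=3.3)
o[:A.shape[0],:A.shape[1]]=A;o[:B.shape[0],330:330+B.shape[1]]=B
cv2.imwrite("pics/c4.png",o)
for x in(.495,.638):print(proj(sc,[x,.017 if x<.5 else -.0295,.072]),proj(c,[x,.017 if x<.5 else -.0295,.072]))
E
```

```text
7.85 [ 0.56694711 -0.00738004  0.10909798] [-1.79991531e+02  2.10027012e-02  1.61939360e+02] [ 0.13658536 -0.02392111 -1.61357279] 0.022825546442745558
[284.27891242 224.1940448 ] [259.50385115 101.89210019]
[249.21818481 258.52161095] [259.79891304 280.84147741]
```

View pics/c4.png

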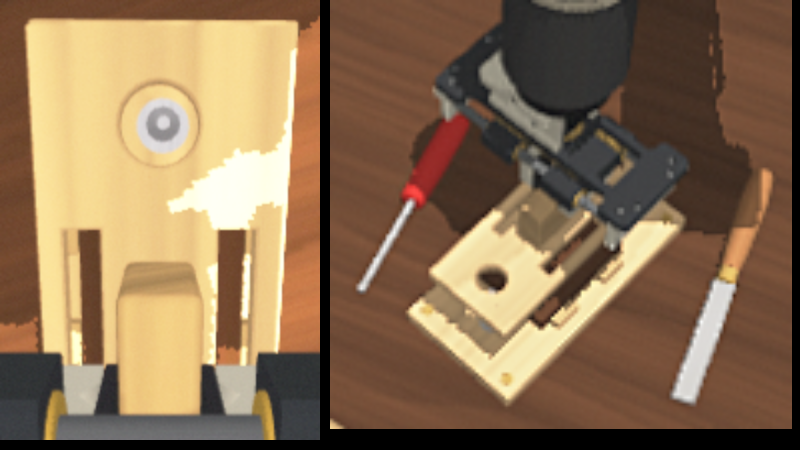

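The upper pin shows centred in the front hole: pin at crop (162,122), hole at (160,124). Lowering now.

apply_moves(
  steps=[
    {"translation": [0,0,-0.03],"rotation": [0,0,0]},
    {"translation": [0,0,-0.06],"rotation": [0,0,0]},
    {"translation": [0,0,-0.09],"rotation": [0,0,0]},
    {"translation": [0,0,-0.12],"rotation": [0,0,0]},
    {"translation": [0,0,-0.14],"rotation": [0,0,0]},
    {"translation": [0,0,-0.16],"rotation": [0,0,0]},
    {"translation": [0,0,-0.18],"rotation": [0,0,0]},
    {"translation": [0,0,-0.195],"rotation": [0,0,0]},
    {"translation": [0,0,-0.205],"rotation": [0,0,0]},
    {"translation": [0,0,-0.205],"rotation": [0,0,0]},
  ],
)

```text
t: 8.78
eef_pos: [0.5664, -0.007, 0.0568]
ee_rot: [-3.141, -0.001, 2.827]
force: [0.1, -0.6, -2.7]
width: 0.0226
gripper_force: 35.0
```

apply_moves(
  steps=[
    {"translation": [0,0,-0.004],"rotation": [0,0,0]},
    {"translation": [0,0,-0.008],"rotation": [0,0,0]},
    {"translation": [0,0,-0.012],"rotation": [0,0,0]},
    {"translation": [0,0,-0.016],"rotation": [0,0,0]},
    {"translation": [0,0,-0.018],"rotation": [0,0,0]},
    {"translation": [0,0,-0.018],"rotation": [0,0,0]},
    {"translation": [0,0,-0.018],"rotation": [0,0,0]},
    {"translation": [0,0,-0.018],"rotation": [0,0,0]},
    {"translation": [0,0,-0.018],"rotation": [0,0,0]},
    {"translation": [0,0,-0.018],"rotation": [0,0,0]},
  ],
)

```text
t: 9.62
eef_pos: [0.567, -0.0069, 0.0541]
ee_rot: [3.141, 0.001, 2.827]
force: [-3.6, 0.5, 7.1]
width: 0.0231
gripper_force: 35.0
```

Contact came at the predicted height (0.0541 m, about +9 N), so the template is home. Release and rise.

apply_moves(
  steps=[
    {"translation": [0,0,0],"rotation": [0,0,0]},
    {"translation": [0,0,0],"rotation": [0,0,0]},
    {"translation": [0,0,0],"rotation": [0,0,0]},
    {"translation": [0,0,0],"rotation": [0,0,0]},
    {"translation": [0,0,0],"rotation": [0,0,0]},
    {"translation": [0,0,0],"rotation": [0,0,0]},
    {"translation": [0,0,0],"rotation": [0,0,0]},
    {"translation": [0,0,0],"rotation": [0,0,0]},
    {"translation": [0,0,0],"rotation": [0,0,0]},
    {"translation": [0,0,0],"rotation": [0,0,0]},
  ],
  jaw=-0.3,
)

```text
t: 10.45
eef_pos: [0.5667, -0.0069, 0.0529]
ee_rot: [-3.142, -0.0, 2.827]
force: [0.9, -0.3, 0.7]
width: 0.057
gripper_force: 0.0
```

apply_moves(
  steps=[
    {"translation": [0,0,0.02],"rotation": [0,0,0]},
    {"translation": [0,0,0.06],"rotation": [0,0,0]},
    {"translation": [0,0,0.12],"rotation": [0,0,0]},
    {"translation": [0,0,0.2],"rotation": [0,0,0]},
    {"translation": [0,0,0.3],"rotation": [0,0,0]},
    {"translation": [0,0,0.4],"rotation": [0,0,0]},
    {"translation": [0,0,0.5],"rotation": [0,0,0]},
    {"translation": [0,0,0.6],"rotation": [0,0,0]},
    {"translation": [0,0,0.7],"rotation": [0,0,0]},
    {"translation": [0,0,0.7],"rotation": [0,0,0]},
  ],
)

```text
t: 11.28
eef_pos: [0.5694, -0.0069, 0.2348]
ee_rot: [3.138, 0.009, 2.827]
force: [0.7, 0.0, 1.5]
width: 0.0569
gripper_force: 0.0
```

```bash
python3 - <<'E'
from h import *
s=get_state();print(s['t'],s['eef_pos'],s['force'],s['width'])
a=grab_frame("wrist");b=grab_frame("scene")
A=cv2.resize(a[40:260,160:360],None,fx=1.9,fy=1.9);B=cv2.resize(b[195:300,210:330],None,fx=3.4,fy=3.4)
o=np.zeros((420,800,3),np.uint8);o[:A.shape[0],:A.shape[1]]=A;o[:B.shape[0],390:390+B.shape[1]]=B
cv2.imwrite("pics/c5.png",o)
E
```

```text
11.2833 [ 0.56941347 -0.00689964  0.23479295] [0.72591443 0.01738644 1.46233825] 0.05689521839268988
```

View pics/c5.png

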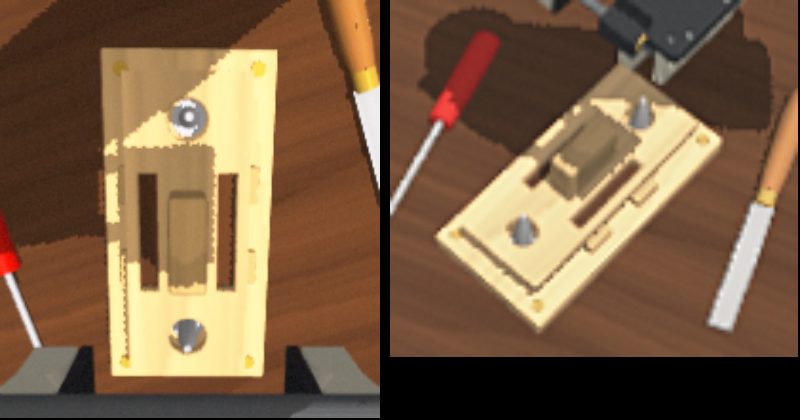

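Both pins stand up through the end holes (left crop (187,118) and (187,335)), the plate lies flat on the blank, and the gripper is clear.

```bash
python3 -c "
from station import *
print(job_done())"
```

```text
the job is handed in; nothing more can be done
None
```

The longer template lies flat and home on the fixture with both pins up through its end holes; I released it, left the shorter one where it was, and handed the job in about 11.4 s into the 43 s limit.

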